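# Draw out the telescoping sink brush and hold it ready

### The job

The scrub brush standing head-down in the steel scrubber holder on the turntable is pushed together: squeeze the spring button on its grip, draw the grip up past the first stop to the second one, fully out, and let the button spring back so that the handle locks at that length. Then lift the brush by its grip out of the holder and finish holding it still and upright, head down and clear above the holder, still locked at full length, its button out; the job ends with the brush in the gripper, so do not put it down or let go. Leave the holder and everything else standing where it is.

Things in the scene. Friction and masses are not known exactly. Their poses are not given: they have to be found in the camera images.
- grip (a point): Plastic grip at the top of the telescoping brush: an upright block 26 mm (its x) by 24 mm (its y) by 68 mm tall with flat sides. The point lies on the handle's axis at the height of the button's centre, 28 mm below the grip's top and 40 mm above its lower end (214 mm above the table at the start). Moves with the grip. z points up along the handle, x out through the button's face.
- button_face (a point): Middle of the outer face of the button, a pad 14 mm wide and 22 mm tall on the grip's +x face, standing 5 mm proud (so grip and button measure 31 mm together along the grip's x). The button moves straight inward, against a spring, when the grip is pinched across button and opposite face. It moves up with the grip.
- button (a joint): How far the button is pushed in: 0 fully out (5 mm proud), 0.004 m fully in (1 mm proud); spring 5 N at the start, 9 N fully in. Its lock pin leaves the tube wall from 0.0025 m inward, so the handle slides freely; let out at a stop, it drops into that hole and locks; let out between stops it only rubs on the wall (about 2 mm in) and the handle sticks there, unlocked.
- stem (a joint): How far the grip is drawn out of the outer tube, along the handle: 0 pushed together (start, locked), 0.040 m first stop, 0.080 m second stop; travel ends at 0.081. Let out from 0.0785 on, the pin catches the second stop (play 0.078 to 0.081). Free sliding takes 0.5 N plus the grip's 90 g; tube and head (160 to 260 g) stay down in the holder until the end of travel. Unsqueezed, all lifts.
- brush: The scrub brush; origin at the centre of the underside of its bristles, on the handle's axis; z points up along the handle. It (pushed together 214 mm tall, fully out 294 mm) stands upright here: round head 54 mm across and 43 mm tall, then an outer tube of 22 mm diameter with a 28 mm collar whose top is 143 mm above this point; the grip starts 3 mm above the collar.
- holder: The stainless steel scrubber holder, an open upright cup 72 mm across and 36 mm tall (wall 3 mm, floor 4 mm thick), loose on the turntable, with the brush standing in it. Origin at the centre of its underside, about 24 mm above the table; its rim is 60 mm above the table.
- turntable: Base of the black plastic turntable (round tray 280 mm across, upper face 24 mm above the table, with a rim standing 10 mm higher). Origin on the table at its axis. The tray can revolve stiffly.
- lemon_bottle: Closed lemon-yellow bottle, 60 mm across, 155 mm tall, standing on the turntable. Origin at the centre of its underside. Leave it alone.
- flip_bottle: Glass bottle with a flip-top lid, 56 mm across, 137 mm tall, standing on the turntable. Origin at the centre of its underside. Leave it alone.
- pumice_case: Pumice block in a plastic case, 88 by 56 by 36 mm tall, lying on the turntable. Origin at the centre of its underside. Leave it alone.
- scour_tin: Scouring tin, 72 mm across, 125 mm tall, on the cupboard floor to the left. Origin at the centre of its underside. Leave it alone.
- tumbler: Steel tumbler, 72 mm across, 90 mm tall, on the cupboard floor to the right. Origin at the centre of its underside. Leave it alone.
- coupling: White plastic pipe coupling (ring), 64 mm across, 50 mm tall, on the cupboard floor to the right. Origin at the centre of its underside. Leave it alone.
- soap_case: Closed soap case, 102 by 67 by 36 mm tall, on the cupboard floor to the left. Origin at the centre of its underside. Leave it alone.
Mind the look-alikes: they are no part of the job. What is shaped like the brush but pink or turquoise is not meant.

How it is judged:
On the way, in this order (a step that is already met when the one before it is completed fails the run):
1. the fingers have squeezed the button in, the handle still pushed together (value of joint button above 0.0025 m and value of joint stem below 0.02 m and contact force between the fingers and brush above 1 N), for 0.1 s.
2. the grip is drawn out to the second stop and the button has sprung back out: locked (value of joint stem above 0.0755 m and value of joint button below 0.0015 m), for 0.2 s.
At the end, for the whole second after the job is handed in: Brush held in the fingers (over 1 N), stem out at least 75.5 mm and locked (button under 1.5 mm in), head down within 17 deg of upright, foot over 66 mm above the table, at rest (under 30 mm/s), touching no holder or neighbour on the tray; holder still upright on the tray (all of step 2 and contact force between the fingers and brush above 1 N and height (world z) of brush above 0.066 m and angle between brush's own z axis and vertical below 0.3 rad and linear speed of brush below 0.03 m/s and angular speed of brush below 0.3 rad/s and contact force between brush and holder below 0.1 N and contact force between brush and lemon_bottle below 0.1 N and contact force between brush and flip_bottle below 0.1 N and contact force between brush and pumice_case below 0.1 N and height (world z) of holder below 0.03 m and angle between holder's own z axis and vertical below 0.2 rad); the arm keeps its last pose, push and grip.
It fails at once if a bystander is shifted by more than 30 mm or tipped (distance of any of lemon_bottle, flip_bottle, pumice_case, scour_tin, tumbler, coupling, soap_case from where it was at the start of the episode above 0.03 m or angle between any of lemon_bottle, flip_bottle, pumice_case, scour_tin, tumbler, coupling, soap_case's own z axis and vertical above 0.4 rad).
It fails at once if the scrubber holder is shifted by more than 30 mm or tipped (distance of holder from where it was at the start of the episode above 0.03 m or angle between holder's own z axis and vertical above 0.4 rad).
It also fails if it takes over 50 s, if anything falls off the work surface, if the arm or the gripper's body presses on something with over 40 N, if the wrist force passes 120 N, or if a joint passes its speed limit or range.

### The arm

A 6-joint arm with a two-finger parallel gripper is mounted at the origin on the work surface. World frame = base frame: x ahead of the robot, y to its left, z up, the work surface at z = 0. Lengths are in m, angles in rad, forces in N, time in s.
With the tool pointing down it reaches from about 0.25 to 0.85 m from the base axis. Payload 12.5 kg.
Tool frame: the origin (TCP) lies midway between the tips of the shut fingers; the grasp point (between the pads) lies 19 mm behind it; z points along the fingers, y is the line along which they close (so a half turn about z gives the same grasp; the last joint's range is limited). The gripper opens to 93 mm and grips with 3 to 60 N. Pads are 15 mm wide; open, the fingers measure 128 mm over their backs; the gripper's body (75 mm by 188 mm) begins 65 mm behind the grasp point.
Start: joints at [-1.272, 0.351, 1.652, -0, 1.139, -0.085], TCP at [0.206, -0.51, 0.219] pointing down, gripper open.
Joint ranges: [-2.75, 2.75], [-0.79, 2.1], [0.01, 2.65], [-1.57, 4.71], [0.07, 3.14], [-2.87, 2.87]. Speed limits (rad/s): [2.22, 2.22, 2.79, 3.14, 3.14, 3.14].

### API

Orientations are given as a unit quaternion [x, y, z, w].
In Python, from station import sensors, imaging, job, models gives the robot as it stands. The module is installed in compiled form; this text tells all that it offers.
- The arm moves only by the tool servo_tool, never from a script. Its argument "moves" is a list of rows, each an object of numbers: "dx", "dy", "dz": the shift along the world's x, y, z in mm; "wx", "wy", "wz": the turn, a rotation vector about the world's x, y, z in degrees. A call has 1 to 12 rows; each row shifts and turns the commanded pose from where the row before left it; what a row does not reach is not made up. A row lasts 1/8 s, in which the tool goes at most 62.5 mm and 10.7 degrees, less where a joint would pass 70% of its speed; a pose out of reach is approached as far as the arm can. A call with a gripper value outside its range is refused whole. "claw" is the opening, from 0 (shut) to 1 (fully open), set as the call begins (left out, the last holds). The fingers move at their own pace and stop on an object; "newtons" is the grip in N (left out, the last holds). Time passes only in rows, so rows that do not move let the fingers close. It gives the time, the measured TCP pose, the force, the opening and the grip force at its end, in the units of the state.
- sensors.get_state(): the state, without advancing time (a new reading comes with each control period).
- imaging.camera(name): name is "side" or "top"; returns the picture (420x560x3 uint8, red, green, blue); there is no depth.
- imaging.camera_params(name): a dict with "fx", "fy", "cx", "cy" (pixels), "k1" (the pictures are not rectified: a ray, as slopes to the right and down, at radius r is drawn at 1 + k1 r^2 times it, then the intrinsics apply), "position" and "orientation" of the camera in the world. Camera axes: x right, y down, z forward; pixel columns grow to the right and rows downward; lengths in m; the calibration is good to about 2 mm. A picture is of the moment at which its call begins. camera_params takes no time and is no camera call.
- job.hand_in(): hands the job in; it is judged then, once.
Trained networks look in the newest picture that a camera, given by its name, has taken for a name from the list of things; names that differ only in an ending like _2 or _b are one class to them, and where a whole thing is asked for, a point or a joint stands for the part that bears it (a point fixed in the world has none). Each returns a list of dicts, best first, with "score" (0 to 1); they miss things now and then, are a little off and sometimes report something else, mostly with a low value. They report only what shows in the picture. A call takes as long as a camera call. They do not tell look-alikes from the thing itself.
- models.spot_in(camera, target): "point" ([x, y, z] in m, in world coordinates, good to about 4 mm: the middle of the surface that is visible of it).
- models.landmark_of(camera, target): "point" ([x, y, z] in m, in world coordinates, good to about 4 mm: a listed point, or the origin of a listed thing).
The state is a dict: "clock": time; "joint_positions": joint angles; "joint_vel": joint speeds; "joint_torque": joint torques, N m; "position": TCP position; "tool_rot": TCP orientation; "contact_force": force on the tool from outside, world axes, zero at the start; "moment": the same for the moment, N m; "grip_width": finger opening in m; "grasp_force": force on a finger pad.
Only numpy, scipy, OpenCV 4.12 (cv2) and the standard library are available. Lean on these libraries where they do the work, as an engineer would, in place of code of your own. Each camera call takes 0.05 s, during which the arm holds its last target. There are 200 camera calls.

## Working session

There is one attempt and no reset: what is moved stays moved. The work goes in short steps, Python scripts to look and compute and a tool call to move; the robot and the scene stay as the last step left them, time stands still between calls to the robot, and variables do not carry over. Pictures are saved under pics/ and viewed, at most 10 in all, crops included, and the job is handed in when it is done.

Besides the shell and the picture viewer there is one more tool, called after "Request:" as name([rows], argument=value, ...), one row to a line, values as JSON. servo_tool: Moves the arm, as the interface text tells. Its arguments: {"type":"object","properties":{"moves":{"type":"array","items":{"type":"object","properties":{"dx":{"type":"number"},"dy":{"type":"number"},"dz":{"type":"number"},"wx":{"type":"number"},"wy":{"type":"number"},"wz":{"type":"number"}}}},"claw":{"type":"number"},"newtons":{"type":"number"}},"required":["moves"]}

```bash
mkdir -p pics; cat > h.py <<'E'
from station import sensors, imaging, job, models
import numpy as np, cv2
from scipy.spatial.transform import Rotation as R
def snap(n,f):
    im=imaging.camera(n); cv2.imwrite('pics/'+f,im[:,:,::-1]); return im
def pix(n,p):
    c=imaging.camera_params(n); q=R.from_quat(c['orientation']).inv().apply(np.array(p)-c['position'])
    s=q[:2]/q[2]; s=s*(1+c['k1']*(s@s)); return [c['fx']*s[0]+c['cx'],c['fy']*s[1]+c['cy']]
def ray(n,u,v):
    c=imaging.camera_params(n); d=np.array([(u-c['cx'])/c['fx'],(v-c['cy'])/c['fy']]); s=d.copy()
    for _ in range(20): s=d/(1+c['k1']*(s@s))
    return np.array(c['position']),R.from_quat(c['orientation']).apply([*s,1])
def atz(n,u,v,z):
    o,d=ray(n,u,v); return o+d*(z-o[2])/d[2]
E
python3 - <<'E'
from h import *
a=snap('side','a.png');b=snap('top','b.png')
for n in('side','top'):
    print(n,imaging.camera_params(n)['position'])
    for t in('grip','button_face','brush','holder','lemon_bottle','flip_bottle','pumice_case','turntable'):
        for r in models.landmark_of(n,t)[:3]: print(t,np.round(r['point'],3),round(r['score'],2),np.round(pix(n,r['point'])))
print(sensors.get_state())
E
```

```text
side [0.4347352  0.73081297 0.95666707]
grip [0.571 0.153 0.186] 0.85 [258. 247.]
grip [ 0.613 -0.037  0.214] 0.77 [254. 180.]
grip [0.711 0.168 0.188] 0.56 [197. 245.]
button_face [0.555 0.159 0.186] 0.42 [264. 250.]
brush [0.707 0.165 0.007] 0.94 [209. 286.]
brush [0.575 0.155 0.002] 0.85 [259. 290.]
brush [ 0.616 -0.039  0.033] 0.7 [256. 225.]
holder [ 0.613 -0.039  0.025] 0.73 [258. 227.]
lemon_bottle [ 0.547 -0.173  0.024] 0.61 [286. 197.]
flip_bottle [ 0.643 -0.156  0.02 ] 0.83 [255. 199.]
pumice_case [ 0.52  -0.071  0.025] 0.57 [290. 222.]
turntable [ 0.582 -0.108 -0.   ] 0.81 [272. 217.]
top [ 0.44496248 -0.01286664  1.41200566]
grip [ 0.613 -0.04   0.22 ] 0.51 [299. 172.]
grip [0.568 0.151 0.189] 0.49 [227. 190.]
grip [0.706 0.167 0.187] 0.44 [222. 139.]
brush [0.707 0.167 0.001] 0.92 [231. 151.]
brush [ 0.574  0.149 -0.002] 0.68 [236. 194.]
brush [ 0.612 -0.045  0.028] 0.61 [299. 181.]
holder [ 0.612 -0.042  0.022] 0.63 [297. 181.]
holder [ 0.623 -0.415 -0.001] 0.25 [417. 179.]
lemon_bottle [ 0.544 -0.175  0.023] 0.95 [341. 203.]
flip_bottle [ 0.644 -0.155  0.023] 0.76 [335
[... 201 characters left out ...]
([-1.27162681e+00,  3.50691568e-01,  1.65179930e+00,  6.60297605e-06,
        1.13909166e+00, -8.45856503e-02]), 'joint_vel': array([ 1.28579321e-03,  1.52276128e-03, -8.18512140e-04, -2.81051485e-04,
       -1.79994551e-03, -6.92491000e-06]), 'joint_torque': array([ 1.75889676e-03, -4.97252762e+01, -2.85487783e+01,  7.00448407e-02,
        2.20506324e-02,  1.96950216e-07]), 'position': array([ 0.20595212, -0.50997206,  0.21863744]), 'tool_rot': array([9.81648169e-01, 1.90701001e-01, 3.52307865e-06, 4.70858025e-06]), 'contact_force': array([ 0.57637624,  0.09179022, -0.26093225]), 'moment': array([ 0.02925094, -0.00453807, -0.01603376]), 'grasp_force': 0.0, 'grip_width': 0.09324827195233203}
```

View pics/a.png

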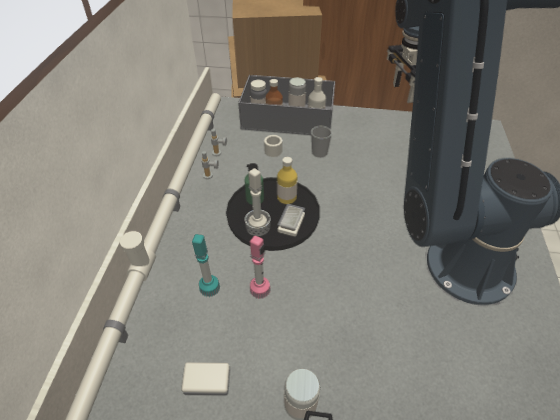

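View pics/b.png

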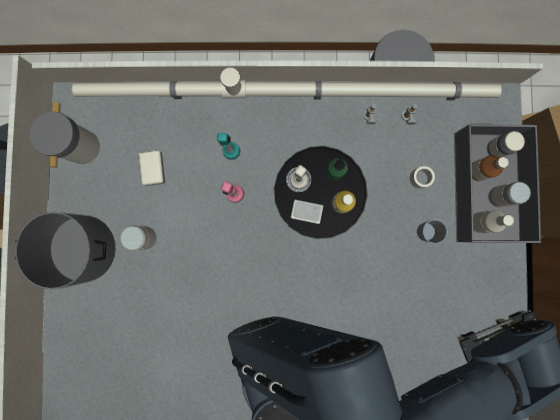

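Both pictures show the white/grey brush in its holder on the turntable: side (256,180), top (299,172). The pink and turquoise look-alikes are to the left. I still need the button's direction, so I'll look at zoomed crops.

```bash
python3 - <<'E'
import cv2,numpy as np
a=cv2.imread('pics/a.png')[155:245,220:310];b=cv2.imread('pics/b.png')[150:210,270:330]
r=lambda x,s:cv2.resize(x,s,interpolation=cv2.INTER_CUBIC)
a=cv2.resize(a,(400,400),interpolation=cv2.INTER_CUBIC);b=cv2.resize(b,(400,400),interpolation=cv2.INTER_CUBIC)
cv2.imwrite('pics/c.png',np.hstack([a,b]))
E
```

```text
(no output)
```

View pics/c.png

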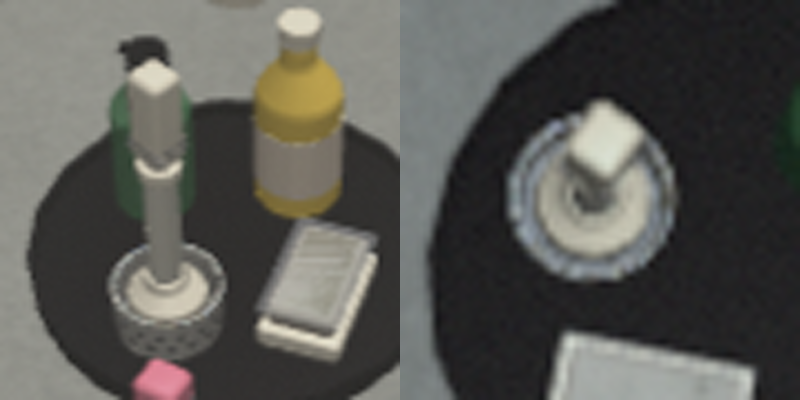

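The grip looks turned about 45° and its button can't be made out yet. I'll zoom in further and run the button detector.

```bash
python3 - <<'E'
from h import *
b=cv2.imread('pics/b.png')[158:186,285:313];a=cv2.imread('pics/a.png')[165:197,240:272]; p=cv2.imread('pics/a.png')[230:270,240:280]
def z(x):
    x=cv2.resize(x,(260,400) if 0 else (266,400-134),interpolation=cv2.INTER_LANCZOS4).astype(float)
    return np.clip((x-40)*1.25,0,255).astype('uint8')
cv2.imwrite('pics/d.png',np.hstack([z(a),z(b),z(p)]))
for n in('side','top'):
    snap(n,n+'2.png')
    for t in('button_face','button'):
      for f in (models.landmark_of,models.spot_in):
        try:
          for r in f(n,t): print(n,t,f.__name__,np.round(r['point'],3),round(r['score'],2))
        except Exception as e: print(e)
E
```

```text
side button_face call [0.554 0.161 0.188] 0.57
it knows: brush, button_face, coupling, flip_bottle, grip, holder, lemon_bottle, pumice_case, scour_tin, soap_case, tumbler, turntable
it knows: brush, button_face, coupling, flip_bottle, grip, holder, lemon_bottle, pumice_case, scour_tin, soap_case, tumbler, turntable
```

View pics/d.png

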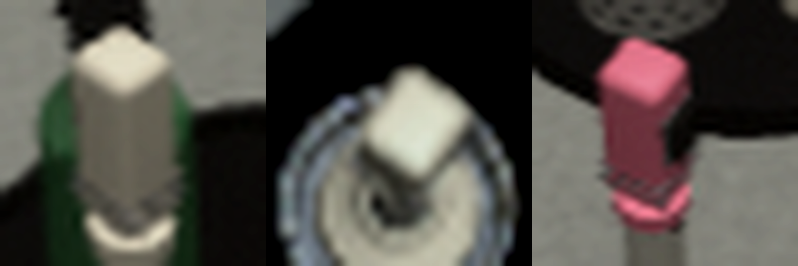

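```bash
python3 - <<'E'
from h import *
f=cv2.imread('pics/b.png').astype(float)+cv2.imread('pics/top2.png'); f/=2
b=f[158:190,283:315]
up=cv2.resize(b,(576,576),interpolation=cv2.INTER_LANCZOS4).clip(0,255)
print(b[4:24,6:26].mean(2).round().astype(int))
g=(255*(up/255)**0.5).astype('uint8')
G=np.array([.613,-.040,.214])
for s in(51,141,-39,-129):
    u=pix('top',G+18*.001*np.array([np.cos(np.radians(s)),np.sin(np.radians(s)),0])); u=((u[0]-282.5)*18,(u[1]-157.5)*18); print(s,u)
    cv2.circle(g,(int(u[0]),int(u[1])),3,(0,0,255),-1)
cv2.imwrite('pics/e.png',g)
E
```

```text
[[ 29  31  32  31  30  30  28  30  31  30  31  29  30  32  31  32  30  31
   31  31]
 [ 31  28  31  30  29  28  29  30  30  31  28  31  31  32  31  29  31  31
   30  29]
 [ 30  30  31  30  30  28  30  32  31  31  34  39  29  28  28  32  30  30
   34  31]
 [ 30  32  31  30  30  26  30  30  30  71 118 128 110  43  27  27  31  31
   32  30]
 [ 32  30  29  31  30  32  30  33  54 116 173 189 171 120  66  24  28  33
   30  31]
 [ 30  32  31  31  29  41  94 121 106 156 194 204 197 180 144 104  32  30
   30  33]
 [ 33  31  28  83 128 102 113 148 154 186 202 205 206 203 194 171 115  34
   30  33]
 [ 30  42  90 137 136 104  95 142 181 202 205 207 207 209 208 200 174 105
   31  32]
 [ 56  96 128 137  76  73 117 172 198 207 207 209 210 210 211 204 179 127
   79  32]
 [ 95 136 112  96 104 122 149 190 206 208 208 210 211 212 207 190 150  96
  104  86]
 [127 124  91 110 126 143 144 185 200 208 211 212 214 212 196 164 106  72
   94 118]
 [119  96 121 127 137 122  97 146 178 199 208 214 214 204 177 129  98  86
   81 126]
 [ 89 121 144 132 136 106  73  92 130 164 194 209 211 187 142 107 125 116
   81 
[... 173 characters left out ...]
]
 [136 128 142 151 144 124 119 112  97  72  77  83 102 138 172 176 179 170
  146 107]
 [131 114 153 153 140 120 140  89  99  85  77  93 107 146 169 171 180 176
  162 127]
 [133 114 157 156 140 122 141  62  74  87  76  89 101 134 168 167 182 174
  153 129]
 [132 115 162 157 147 131 138 100  70  76  78  82 108 139 167 178 184 172
  142 119]
 [130 110 160 160 157 140 131 144  86  77  84 101 142 162 164 188 184 170
  135 118]]
51 (np.float64(191.79975062913536), np.float64(183.93590491230543))
141 (np.float64(209.06233728331256), np.float64(355.4445769667373))
-39 (np.float64(364.56169041720955), np.float64(166.86453208926662))
-129 (np.float64(382.1149963072014), np.float64(338.3617120978755))
```

View pics/e.png

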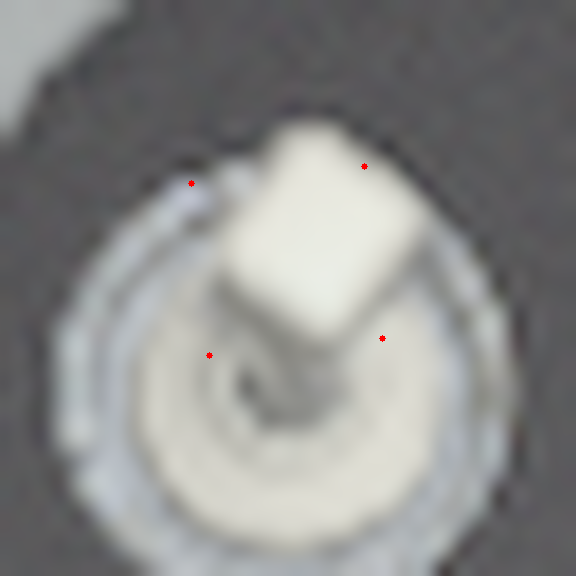

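```bash
python3 - <<'E'
from h import *
f=(cv2.imread('pics/b.png').astype(float)+cv2.imread('pics/top2.png'))/2
b=f[158:190,283:315].mean(2).astype('float32')
k=10;up=cv2.resize(b,None,fx=k,fy=k,interpolation=cv2.INTER_CUBIC)
for t in(150,175,190):
    n,l=cv2.connectedComponents((up>t).astype('uint8')); m=(l==l[75,170]).astype('uint8'); m[200:]=0
    m=cv2.morphologyEx(m,cv2.MORPH_OPEN,np.ones((25,25),'uint8'))
    c=max(cv2.findContours(m,0,1)[0],key=cv2.contourArea)
    (x,y),wh,a=cv2.minAreaRect(c); u,v=(x+.5)/k-.5+283,(y+.5)/k-.5+158
    P=atz('top',u,v,.242)
    B=[atz('top',(q[0]+.5)/k-.5+283,(q[1]+.5)/k-.5+158,.242)[:2] for q in cv2.boxPoints(((x,y),wh,a))]
    print(t,P.round(4),wh,[(round(np.degrees(np.arctan2(*(B[i+1]-B[i])[::-1])),1),round(np.linalg.norm(B[i+1]-B[i]),4)) for i in range(3)])
E
```

```text
150 [ 0.6208 -0.0395  0.242 ] (199.0, 319.0) [(np.float64(-89.7), np.float64(0.0824)), (np.float64(-179.9), np.float64(0.0517)), (np.float64(90.3), np.float64(0.0821))]
175 [ 0.6208 -0.0395  0.242 ] (199.0, 319.0) [(np.float64(-89.7), np.float64(0.0824)), (np.float64(-179.9), np.float64(0.0517)), (np.float64(90.3), np.float64(0.0821))]
190 [ 0.6208 -0.0395  0.242 ] (199.0, 319.0) [(np.float64(-89.7), np.float64(0.0824)), (np.float64(-179.9), np.float64(0.0517)), (np.float64(90.3), np.float64(0.0821))]
```

Request:
servo_tool([
  {"dz": 40},
  {"dz": 40},
  {"dx": 20, "dy": 30, "wz": 3},
  {"dx": 37, "dy": 44, "wz": 3},
  {"dx": 37, "dy": 44, "wz": 3},
  {"dx": 37, "dy": 44, "wz": 3},
  {"dx": 37, "dy": 44, "wz": 3},
  {"dx": 37, "dy": 44, "wz": 3},
  {"dx": 37, "dy": 44, "wz": 3},
  {"dx": 37, "dy": 44, "wz": 3},
  {"dx": 37, "dy": 44, "wz": 3},
  {"dx": 37, "dy": 44, "wz": 3},
], claw=1)

```text
invalid input at $.moves[0]: expected keys dx, dy, dz, wx, wy, wz
```

```bash
python3 - <<'E'
from h import *
f=(cv2.imread('pics/b.png').astype(float)+cv2.imread('pics/top2.png'))/2
b=f[158:190,283:315].mean(2).astype('float32')
k=10;up=cv2.resize(b,None,fx=k,fy=k,interpolation=cv2.INTER_CUBIC)
for t in(140,165,190):
    m=(up>t).astype('uint8'); m[190:]=0
    m=cv2.morphologyEx(m,cv2.MORPH_OPEN,cv2.getStructuringElement(2,(35,35)))
    l=cv2.connectedComponents(m)[1]; m=(l==l[130,170]).astype('uint8')
    c=max(cv2.findContours(m,0,1)[0],key=cv2.contourArea)
    (x,y),wh,a=cv2.minAreaRect(c)
    g=lambda q:atz('top',(q[0]+.5)/k-.5+283,(q[1]+.5)/k-.5+158,.242)
    B=[g(q)[:2] for q in cv2.boxPoints(((x,y),wh,a))]
    print(t,g((x,y)).round(4),[(round(np.degrees(np.arctan2(*(B[i+1]-B[i])[::-1])),1),round(np.linalg.norm(B[i+1]-B[i]),4)) for i in range(2)])
E
```

```text
140 [ 0.6131 -0.0439  0.242 ] [(np.float64(-35.2), np.float64(0.0238)), (np.float64(-125.7), np.float64(0.0227))]
165 [ 0.6131 -0.0441  0.242 ] [(np.float64(-35.5), np.float64(0.0222)), (np.float64(-126.0), np.float64(0.0202))]
190 [ 0.613  -0.0442  0.242 ] [(np.float64(-35.5), np.float64(0.0196)), (np.float64(-126.0), np.float64(0.0173))]
```

Request:
servo_tool([
  {"dx": 0, "dy": 0, "dz": 40, "wx": 0, "wy": 0, "wz": 0},
  {"dx": 0, "dy": 0, "dz": 40, "wx": 0, "wy": 0, "wz": 0},
  {"dx": 37, "dy": 43, "dz": 0, "wx": 0, "wy": 0, "wz": 3},
  {"dx": 37, "dy": 43, "dz": 0, "wx": 0, "wy": 0, "wz": 3},
  {"dx": 37, "dy": 43, "dz": 0, "wx": 0, "wy": 0, "wz": 3},
  {"dx": 37, "dy": 43, "dz": 0, "wx": 0, "wy": 0, "wz": 3},
  {"dx": 37, "dy": 43, "dz": 0, "wx": 0, "wy": 0, "wz": 3},
  {"dx": 37, "dy": 43, "dz": 0, "wx": 0, "wy": 0, "wz": 3},
  {"dx": 37, "dy": 43, "dz": 0, "wx": 0, "wy": 0, "wz": 3},
  {"dx": 37, "dy": 43, "dz": 0, "wx": 0, "wy": 0, "wz": 3},
  {"dx": 37, "dy": 43, "dz": 0, "wx": 0, "wy": 0, "wz": 3},
  {"dx": 37, "dy": 43, "dz": 0, "wx": 0, "wy": 0, "wz": 3},
], claw=1)

```text
clock: 2.8
position: [0.577, -0.0783, 0.2987]
tool_rot: [0.898, 0.439, 0.0, 0.0]
contact_force: [0.4, -0.8, 0.4]
grip_width: 0.0933
grasp_force: 0.0
```

The top face gives centre (0.613, -0.044) and an x axis at about -36°. The fit has that side slightly longer, as expected for 26 × 24 mm. Next I'll close lightly to check the width: 31 mm means the button axis.

Request:
servo_tool([
  {"dx": 37, "dy": 35, "dz": 0, "wx": 0, "wy": 0, "wz": 2},
  {"dx": 0, "dy": 0, "dz": 0, "wx": 0, "wy": 0, "wz": 0},
  {"dx": 0, "dy": 0, "dz": -26, "wx": 0, "wy": 0, "wz": 0},
  {"dx": 0, "dy": 0, "dz": -26, "wx": 0, "wy": 0, "wz": 0},
  {"dx": 0, "dy": 0, "dz": -26, "wx": 0, "wy": 0, "wz": 0},
  {"dx": 0, "dy": 0, "dz": -26, "wx": 0, "wy": 0, "wz": 0},
])

```text
clock: 3.55
position: [0.6123, -0.0458, 0.194]
tool_rot: [0.891, 0.453, -0.0, 0.0]
contact_force: [0.5, -0.5, 0.3]
grip_width: 0.0934
grasp_force: 0.0
```

Request:
servo_tool([
  {"dx": 0, "dy": 0, "dz": 0, "wx": 0, "wy": 0, "wz": 0},
  {"dx": 0, "dy": 0, "dz": 0, "wx": 0, "wy": 0, "wz": 0},
  {"dx": 0, "dy": 0, "dz": 0, "wx": 0, "wy": 0, "wz": 0},
  {"dx": 0, "dy": 0, "dz": 0, "wx": 0, "wy": 0, "wz": 0},
  {"dx": 0, "dy": 0, "dz": 0, "wx": 0, "wy": 0, "wz": 0},
  {"dx": 0, "dy": 0, "dz": 0, "wx": 0, "wy": 0, "wz": 0},
  {"dx": 0, "dy": 0, "dz": 0, "wx": 0, "wy": 0, "wz": 0},
  {"dx": 0, "dy": 0, "dz": 0, "wx": 0, "wy": 0, "wz": 0},
], claw=0.25, newtons=3)

```text
clock: 4.55
position: [0.6131, -0.045, 0.1947]
tool_rot: [0.891, 0.454, 0.0, 0.0]
contact_force: [0.5, -0.2, 0.3]
grip_width: 0.0307
grasp_force: 3.0
```

The width is 30.7 mm, so this is the button axis. Now the firm squeeze.

Request:
servo_tool([
  {"dx": 0, "dy": 0, "dz": 0, "wx": 0, "wy": 0, "wz": 0},
  {"dx": 0, "dy": 0, "dz": 0, "wx": 0, "wy": 0, "wz": 0},
  {"dx": 0, "dy": 0, "dz": 0, "wx": 0, "wy": 0, "wz": 0},
  {"dx": 0, "dy": 0, "dz": 0, "wx": 0, "wy": 0, "wz": 0},
], claw=0, newtons=25)

```text
clock: 5.05
position: [0.6129, -0.0449, 0.1946]
tool_rot: [0.891, 0.454, -0.0, -0.0]
contact_force: [0.2, -1.1, -0.7]
grip_width: 0.0259
grasp_force: 25.0
```

Request:
servo_tool([
  {"dx": 0, "dy": 0, "dz": 10, "wx": 0, "wy": 0, "wz": 0},
  {"dx": 0, "dy": 0, "dz": 12, "wx": 0, "wy": 0, "wz": 0},
  {"dx": 0, "dy": 0, "dz": 12, "wx": 0, "wy": 0, "wz": 0},
  {"dx": 0, "dy": 0, "dz": 12, "wx": 0, "wy": 0, "wz": 0},
  {"dx": 0, "dy": 0, "dz": 12, "wx": 0, "wy": 0, "wz": 0},
  {"dx": 0, "dy": 0, "dz": 12, "wx": 0, "wy": 0, "wz": 0},
  {"dx": 0, "dy": 0, "dz": 8, "wx": 0, "wy": 0, "wz": 0},
  {"dx": 0, "dy": 0, "dz": 3, "wx": 0, "wy": 0, "wz": 0},
  {"dx": 0, "dy": 0, "dz": 0, "wx": 0, "wy": 0, "wz": 0},
  {"dx": 0, "dy": 0, "dz": 0, "wx": 0, "wy": 0, "wz": 0},
])

```text
clock: 6.3
position: [0.613, -0.045, 0.2754]
tool_rot: [0.891, 0.454, 0.0, 0.0]
contact_force: [-0.1, 0.9, -1.2]
grip_width: 0.0261
grasp_force: 25.0
```

```bash
python3 - <<'E'
from h import *
a=snap('side','s3.png')[100:260,190:350]
cv2.imwrite('pics/f.png',cv2.resize(a,(560,560),interpolation=cv2.INTER_CUBIC)[:,:,::-1])
E
```

```text
(no output)
```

View pics/f.png

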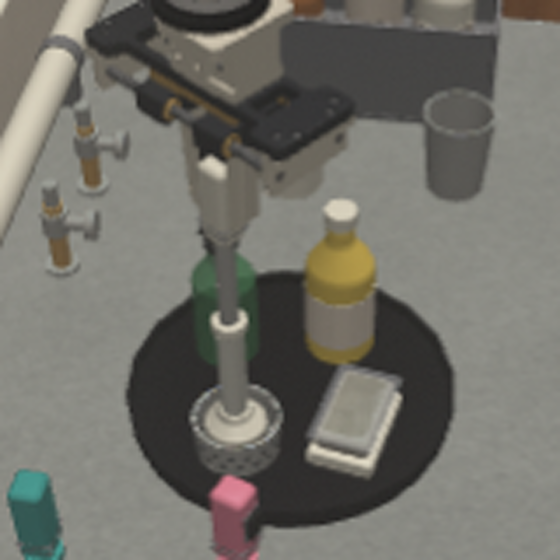

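The grip is drawn out: the inner stem shows between grip (225,200) and collar (230,320), and the head is still in the holder. I'll rise a little more to be sure it's at the end of travel.

Request:
servo_tool([
  {"dx": 0, "dy": 0, "dz": 3, "wx": 0, "wy": 0, "wz": 0},
  {"dx": 0, "dy": 0, "dz": 0, "wx": 0, "wy": 0, "wz": 0},
  {"dx": 0, "dy": 0, "dz": 0, "wx": 0, "wy": 0, "wz": 0},
])

```text
clock: 6.72
position: [0.6129, -0.045, 0.2785]
tool_rot: [0.891, 0.454, -0.0, -0.0]
contact_force: [0.9, -0.1, -2.7]
grip_width: 0.026
grasp_force: 25.0
```

It's carrying the whole brush now (end of travel). I'll let the button out with a light grip.

Request:
servo_tool([
  {"dx": 0, "dy": 0, "dz": 0, "wx": 0, "wy": 0, "wz": 0},
  {"dx": 0, "dy": 0, "dz": 0, "wx": 0, "wy": 0, "wz": 0},
  {"dx": 0, "dy": 0, "dz": 0, "wx": 0, "wy": 0, "wz": 0},
  {"dx": 0, "dy": 0, "dz": 0, "wx": 0, "wy": 0, "wz": 0},
], newtons=3)

```text
clock: 7.22
position: [0.6131, -0.045, 0.2788]
tool_rot: [0.891, 0.454, 0.0, 0.0]
contact_force: [0.1, -0.7, -0.6]
grip_width: 0.031
grasp_force: 3.0
```

Width is back to 31.0 mm, so the button is out and locked. I'll set it down, open, turn 90° and regrip on the flat y faces, where a firm grip can't press the button.

Request:
servo_tool([
  {"dx": 0, "dy": 0, "dz": -2, "wx": 0, "wy": 0, "wz": 0},
  {"dx": 0, "dy": 0, "dz": 0, "wx": 0, "wy": 0, "wz": 0},
])

```text
clock: 7.48
position: [0.6131, -0.045, 0.2768]
tool_rot: [0.891, 0.454, 0.0, 0.0]
contact_force: [0.3, -0.9, 0.1]
grip_width: 0.0305
grasp_force: 3.0
```

Request:
servo_tool([
  {"dx": 0, "dy": 0, "dz": 0, "wx": 0, "wy": 0, "wz": 0},
  {"dx": 0, "dy": 0, "dz": 0, "wx": 0, "wy": 0, "wz": 0},
  {"dx": 0, "dy": 0, "dz": 0, "wx": 0, "wy": 0, "wz": 0},
  {"dx": -2, "dy": 1.5, "dz": 0, "wx": 0, "wy": 0, "wz": 10},
  {"dx": 0, "dy": 0, "dz": 0, "wx": 0, "wy": 0, "wz": 10},
  {"dx": 0, "dy": 0, "dz": 0, "wx": 0, "wy": 0, "wz": 10},
  {"dx": 0, "dy": 0, "dz": 0, "wx": 0, "wy": 0, "wz": 10},
  {"dx": 0, "dy": 0, "dz": 0, "wx": 0, "wy": 0, "wz": 10},
  {"dx": 0, "dy": 0, "dz": 0, "wx": 0, "wy": 0, "wz": 10},
  {"dx": 0, "dy": 0, "dz": 0, "wx": 0, "wy": 0, "wz": 10},
  {"dx": 0, "dy": 0, "dz": 0, "wx": 0, "wy": 0, "wz": 10},
  {"dx": 0, "dy": 0, "dz": 0, "wx": 0, "wy": 0, "wz": 10},
], claw=1)

```text
clock: 8.98
position: [0.6109, -0.0434, 0.2766]
tool_rot: [0.306, 0.952, 0.0, -0.0]
contact_force: [-0.2, -0.6, 0.4]
grip_width: 0.093
grasp_force: 0.0
```

Request:
servo_tool([
  {"dx": 0, "dy": 0, "dz": 0, "wx": 0, "wy": 0, "wz": 0},
  {"dx": 0, "dy": 0, "dz": 0, "wx": 0, "wy": 0, "wz": 0},
  {"dx": 0, "dy": 0, "dz": 0, "wx": 0, "wy": 0, "wz": 0},
  {"dx": 0, "dy": 0, "dz": 0, "wx": 0, "wy": 0, "wz": 0},
  {"dx": 0, "dy": 0, "dz": 0, "wx": 0, "wy": 0, "wz": 0},
  {"dx": 0, "dy": 0, "dz": 0, "wx": 0, "wy": 0, "wz": 0},
  {"dx": 0, "dy": 0, "dz": 0, "wx": 0, "wy": 0, "wz": 0},
  {"dx": 0, "dy": 0, "dz": 0, "wx": 0, "wy": 0, "wz": 0},
], claw=0, newtons=5)

```text
clock: 9.98
position: [0.6111, -0.0434, 0.2767]
tool_rot: [0.309, 0.951, 0.0, 0.0]
contact_force: [1.3, -0.2, -0.1]
grip_width: 0.0243
grasp_force: 5.0
```

The width is 24.3 mm, so it's on the y faces. Now a firm grip and a straight lift.

Request:
servo_tool([
  {"dx": 0, "dy": 0, "dz": 0, "wx": 0, "wy": 0, "wz": 0},
  {"dx": 0, "dy": 0, "dz": 0, "wx": 0, "wy": 0, "wz": 0},
  {"dx": 0, "dy": 0, "dz": 0, "wx": 0, "wy": 0, "wz": 0},
  {"dx": 0, "dy": 0, "dz": 5, "wx": 0, "wy": 0, "wz": 0},
  {"dx": 0, "dy": 0, "dz": 10, "wx": 0, "wy": 0, "wz": 0},
  {"dx": 0, "dy": 0, "dz": 12, "wx": 0, "wy": 0, "wz": 0},
  {"dx": 0, "dy": 0, "dz": 12, "wx": 0, "wy": 0, "wz": 0},
  {"dx": 0, "dy": 0, "dz": 12, "wx": 0, "wy": 0, "wz": 0},
  {"dx": 0, "dy": 0, "dz": 12, "wx": 0, "wy": 0, "wz": 0},
  {"dx": 0, "dy": 0, "dz": 8, "wx": 0, "wy": 0, "wz": 0},
  {"dx": 0, "dy": 0, "dz": 4, "wx": 0, "wy": 0, "wz": 0},
  {"dx": 0, "dy": 0, "dz": 0, "wx": 0, "wy": 0, "wz": 0},
], newtons=35)

```text
clock: 11.48
position: [0.611, -0.0435, 0.3517]
tool_rot: [0.309, 0.951, 0.0, 0.0]
contact_force: [0.0, 0.4, -3.3]
grip_width: 0.0237
grasp_force: 35.0
```

Request:
servo_tool([
  {"dx": 0, "dy": 0, "dz": 0, "wx": 0, "wy": 0, "wz": 0},
  {"dx": 0, "dy": 0, "dz": 0, "wx": 0, "wy": 0, "wz": 0},
  {"dx": 0, "dy": 0, "dz": 0, "wx": 0, "wy": 0, "wz": 0},
  {"dx": 0, "dy": 0, "dz": 0, "wx": 0, "wy": 0, "wz": 0},
])

```text
clock: 11.98
position: [0.6109, -0.0435, 0.3516]
tool_rot: [0.309, 0.951, -0.0, -0.0]
contact_force: [-0.3, -0.4, -2.8]
grip_width: 0.024
grasp_force: 35.0
```

```bash
python3 - <<'E'
from h import *
a=snap('side','s4.png')[80:260,170:350]
cv2.imwrite('pics/g.png',cv2.resize(a,(560,560),interpolation=cv2.INTER_CUBIC)[:,:,::-1])
for t in('brush','holder'):
    for r in models.landmark_of('side',t): print(t,np.round(r['point'],3),round(r['score'],2))
E
```

```text
brush [ 0.616 -0.041  0.105] 0.84
brush [0.572 0.155 0.003] 0.72
brush [0.709 0.162 0.002] 0.58
brush [ 0.581 -0.108  0.001] 0.56
holder [ 0.609 -0.042  0.021] 0.89
```

View pics/g.png

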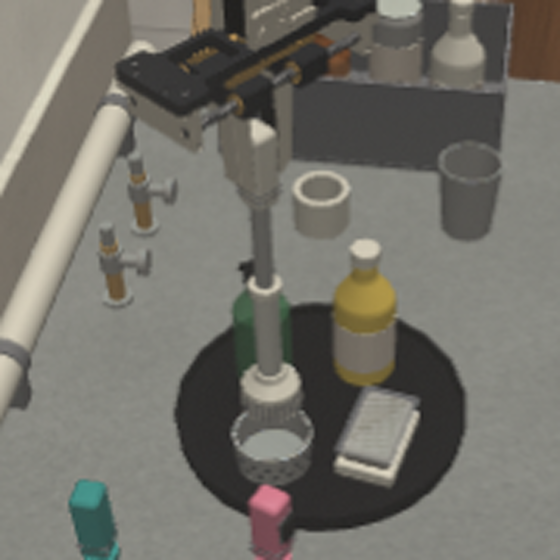

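The brush hangs upright at full length with its head (270,390) clear above the upright holder (272,440). Its foot measures about 0.10 m, which matches the fully extended length.

```bash
python3 -c "
from station import job; print(job.hand_in())"
```

```text
the job is handed in; nothing more can be done
None
```

The job is handed in: the brush is locked at full length with its button out, held upright and still about 40 mm above the holder's rim, and the holder stands where it was; no verdict came back.

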